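# Rock the tight bung out of a developing tank

### The arm

A 6-joint arm with a two-finger parallel gripper is mounted at the origin on the work surface. World frame = base frame: x ahead of the robot, y to its left, z up, the work surface at z = 0. Lengths are in mm, angles in rad, forces in N, time in s.
With the tool pointing down it reaches from about 350 to 775 mm from the base axis. Payload 7.3 kg.
Tool frame: the origin (TCP) lies at the very end of the fingers, on their centre line; the grasp point (between the pads) lies 19 mm behind it; z points along the fingers, y is the line along which they close (so a half turn about z gives the same grasp; the last joint's range is limited). The gripper opens to 92 mm and grips with 3 to 60 N. Pads are 19 mm wide; open, the fingers measure 130 mm over their backs; the gripper's body (75 mm by 190 mm) begins 47 mm behind the grasp point.
Start: joints at [0.989, 0.342, 1.524, -0, 1.275, -0.146], TCP at [221.61, 475.956, 226.741] pointing down, gripper open.
Joint ranges: [-2.53, 2.53], [-0.77, 2.02], [0.04, 2.7], [-1, 4.14], [0.28, 2.66], [-3.11, 3.11]. Speed limits (rad/s): [2.57, 2.57, 3.14, 3.14, 3.14, 3.14].

### API

Orientations are given as [roll, pitch, yaw] about the fixed x, y, z axes, in that order (R = Rz(yaw) Ry(pitch) Rx(roll)).
In Python, from plant import * gives the robot as it stands.
- The arm moves only by the tool arm_command, never from a script. Its arguments are lists of equal length, an entry for each row: "gripper": the finger opening in mm, from 0 to 91.8; "dp": the shift along the tool's x, y, z in units of 25 mm (1.0 is 25 mm), a list of three; "twist": the turn about the tool's z in units of 5 degrees (1.0 is 5 degrees). A call has exactly 5 rows; each row shifts and turns the commanded pose from where the row before left it, along the tool's axes as they then stand; what a row does not reach is not made up. A row lasts 1/8 s, in which the tool goes at most 62.5 mm and 10.7 degrees, less where a joint would pass 70% of its speed; a pose out of reach is approached as far as the arm can. A call is refused whole if a number of a shift passes 1 or a number of a turn 1, either way. A call with a gripper value outside its range is refused whole. The fingers move at their own pace and stop on an object; the grip force is fixed at half the most. Time passes only in rows, so rows that do not move let the fingers close, or fill a call up. It gives the time, the measured TCP pose, the force, the opening and the grip force at its end, in the units of the state.
- get_obs(): the state, without advancing time (a new reading comes with each control period).
- capture(name): name is "scene" or "top"; returns the picture (384x512x3 uint8, red, green, blue); there is no depth.
- get_calibration(name): a dict with "mtx" (3x3 intrinsics, pixels), "position" and "attitude" of the camera in the world. Camera axes: x right, y down, z forward; pixel columns grow to the right and rows downward; lengths in mm; the calibration is good to about 2 mm. A picture is of the moment at which its call begins. get_calibration takes no time and is no camera call.
- close_job(): hands the job in; it is judged then, once.
The state is a dict: "time": time; "joint_positions": joint angles; "dq": joint speeds; "tau": joint torques, N m; "tool_pos": TCP position; "tcp_rot": TCP orientation; "contact_force": force on the tool from outside, world axes, zero at the start; "moment": the same for the moment, N m; "grip_width": finger opening in mm; "finger_force": force on a finger pad.
Only numpy, scipy, OpenCV 4.12 (cv2) and the standard library are available. Lean on these libraries where they do the work, as an engineer would, in place of code of your own. Each camera call takes 0.05 s, during which the arm holds its last target. There are 200 camera calls.

### The job

Swing the steel keeper on the developing tank well clear of the rubber stopper, then work the tight stopper out by rocking it side to side, a good ten degrees each way, while easing it straight up; do not drag the tank up out of its stand. Stand the stopper upright in the white drying tray without dropping it, and leave the film cassette, the film cartons and the swung-aside keeper where they are.

Things in the scene. Friction and masses are not known exactly. Their poses are not given: they have to be found in the camera images.
- stopper: Black rubber stopper, 70 g, 79 mm tall, flat bottom. Origin: centre of its underside; z up its axis. Plug 37-39 mm across (z=0 to 33 mm), flange 48 mm across (z=33 to 39), flat upright finger tab (z=39 to 79), 14 mm thick along its y, 32 mm wide along its x. Starts plugged into the neck, axes parallel to tank_neck's. After 15 mm of upward travel it is loose, after 30 mm clear of the rim.
- stopper_grip (a point): Point on the stopper's axis in the finger tab, 67 mm above the underside, 28 mm above the flange, 12 mm below the tab's top; axes as the stopper's.
- tank_neck (a point): Point on the tank's axis in its neck, level with the rubber lips that grip the plug; rock the stopper about it. 12 mm below the neck's rim (64 mm across, opening 47 mm), 136 mm above the bench, 15 mm above the seated stopper's underside. Moves with the tank: a grey cylinder with black bands, 120 mm across in a grey plastic stand 150 mm square fixed to the bench. Axes: z up, x towards the keeper.
- tank (a joint): Lift of the tank in its stand, m; 0 = seated; it can only rise (about 13 N) and sinks back by its weight. A straight pull on the stopper needs 17 to 26 N and lifts the tank with it. While the stopper is being tilted about tank_neck the lips slip: it then comes up easily, about 3 mm per swing from 0.2 rad one way to 0.2 rad the other. Beyond 0.22 rad it binds on the rim.
- keeper (a joint): Angle of the steel keeper, a flat bar 10 mm wide swivelling on top of the tank, rad; 0 = its inner tip lies 1 mm above the stopper's flange, the bar along tank_neck's x. Swings to 1.7 either way, positive anticlockwise from above; stays where left (about 1 N at the post); well clear of the flange beyond 0.95 either way.
- keeper_post (a point): Centre of the top of the keeper's upright thumb post: steel pin 12 mm across, 25 mm tall above the bar, at the bar's outer end 36 mm from the pivot; top 192 mm above the bench. Push it sideways to swing the keeper.
- keeper_hinge (a point): Point on the keeper's vertical pivot axis at the top of the bar, 47 mm from the tank's axis along tank_neck's x.
- tray: White open drying tray, 180 mm along its x by 150 mm along its y, 22 mm high, walls and floor 4 mm thick, fixed to the bench. Origin: centre of its underside on the bench.
- cassette: Film cassette, 26 mm across, 53 mm tall, standing in the corner of the tray at about x=-60, y=+45 mm of the tray; must not be disturbed. Origin: centre of its underside.
- film_box_a: Green film carton 110 x 42 x 65 mm with a black end on the bench beyond the work area; bystander. Origin: centre of its underside.
- film_box_b: Brown film carton 110 x 42 x 65 mm next to the green one; bystander. Origin: centre of its underside.
There are look-alikes about, which are no part of the job. What is shaped like the stopper but pink or yellow is not meant.

How it is judged (in metres and radians):
On the way, in this order (a step that is already met when the one before it is completed fails the run):
1. the keeper is swung clear (more than 0.9 rad either way) with the stopper still plugged in ((value of joint keeper above 0.9 rad or value of joint keeper below -0.9 rad) and z of stopper in the frame of tank_neck below 0.005 m and horizontal distance between stopper and tank_neck below 0.02 m), for 0.1 s.
2. the stopper, still in the neck, is rocked over by more than 0.09 rad (angle between stopper's own z axis and vertical above 0.09 rad and z of stopper in the frame of tank_neck below 0.005 m and horizontal distance between stopper and tank_neck below 0.02 m).
3. still in the neck, it is brought back upright (tilt under 0.05 rad) (angle between stopper's own z axis and vertical below 0.05 rad and z of stopper in the frame of tank_neck below 0.005 m and horizontal distance between stopper and tank_neck below 0.02 m).
4. still in the neck, it is rocked over by more than 0.09 rad again (all of step 2).
5. the stopper is out, its underside above the neck's rim (z of stopper in the frame of tank_neck above 0.016 m), for 0.1 s.
At the end, for the whole second after the job is handed in: The stopper stands upright (within 0.15 rad) and at rest on the floor of the tray, let go; the tank is fully down in its stand (within 3 mm) and the keeper is still swung aside (more than 0.7 rad) (x of stopper in the frame of tray between -0.088 and 0.088 m and y of stopper in the frame of tray between -0.073 and 0.073 m and z of stopper in the frame of tray below 0.008 m and angle between stopper's own z axis and vertical below 0.15 rad and linear speed of stopper below 0.02 m/s and value of joint tank below 0.003 m and (value of joint keeper above 0.7 rad or value of joint keeper below -0.7 rad)); the robot touches nothing.
It fails at once if the tank is dragged up more than 10 mm in its stand (value of joint tank above 0.01 m).
It fails at once if the stopper is dropped (faster than 0.8 m/s with no finger on it) (linear speed of stopper above 0.8 m/s and contact force between the fingers and stopper below 0.05 N).
It fails at once if another thing (cassette, film cartons) is moved more than 30 mm (distance of any of cassette, film_box_a, film_box_b from where it was at the start of the episode above 0.03 m).
It fails at once if the cassette is knocked over (angle between cassette's own z axis and vertical above 0.5 rad).
It also fails if it takes over 67 s, if anything falls off the work surface, if the arm or the gripper's body presses on something with over 40 N, if the wrist force passes 120 N, or if a joint passes its speed limit or range.

## Working session

There is one attempt and no reset: what is moved stays moved. The work goes in short steps, Python scripts to look and compute and a tool call to move; the robot and the scene stay as the last step left them, time stands still between calls to the robot, and variables do not carry over. Pictures are saved under pics/ and viewed, at most 10 in all, crops included, and the job is handed in when it is done.

Besides the shell and the picture viewer there is one more tool, called after "Request:" by a JSON object that holds its "api" and its "payload", one argument or row to a line. arm_command: Moves the arm, as the interface text tells. Its arguments: {"type":"object","properties":{"gripper":{"type":"array"},"dp":{"type":"array"},"twist":{"type":"array"}},"required":["gripper","dp","twist"]}

```bash
mkdir -p pics; ls
cat > h.py <<'E'
from plant import *
import numpy as np, cv2
from scipy.spatial.transform import Rotation as R
np.set_printoptions(precision=3,suppress=True)
E
python3 - <<'E'
from h import *
for n in("scene","top"):
    im=capture(n); cv2.imwrite(f"pics/{n}0.png",im[:,:,::-1]); print(n,get_calibration(n))
print(get_obs())
E
```

```text
pics
scene {'mtx': array([[482.567,   0.   , 246.804],
       [  0.   , 482.567, 193.044],
       [  0.   ,   0.   ,   1.   ]]), 'position': array([947.268, 555.774, 828.301]), 'attitude': array([-2.427,  0.001,  2.524])}
top {'mtx': array([[371.6  ,   0.   , 257.421],
       [  0.   , 371.6  , 193.114],
       [  0.   ,   0.   ,   1.   ]]), 'position': array([529.663,  33.416, 878.171]), 'attitude': array([-3.029,  0.01 , -1.589])}
{'time': 0.1, 'joint_positions': array([ 0.989,  0.343,  1.525,  0.   ,  1.275, -0.146]), 'dq': array([ 0.   , -0.001, -0.003, -0.002, -0.002,  0.001]), 'tau': array([  0.001, -43.2  , -24.47 ,   0.072,   0.053,  -0.   ]), 'tool_pos': array([221.415, 475.64 , 226.122]), 'tcp_rot': array([-3.14 , -0.   ,  2.706]), 'contact_force': array([-0.412,  0.539, -0.206]), 'moment': array([ 0.032, -0.064,  0.007]), 'finger_force': 0.0, 'grip_width': 91.93295941740794}
```

View pics/scene0.png

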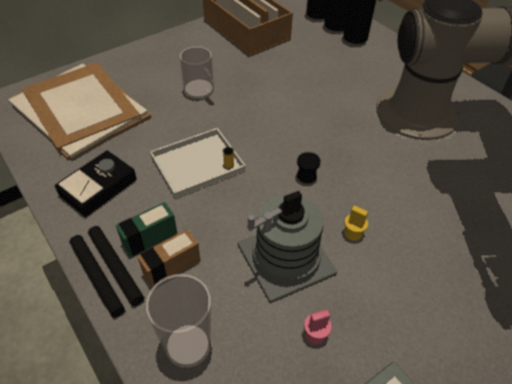

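View pics/top0.png

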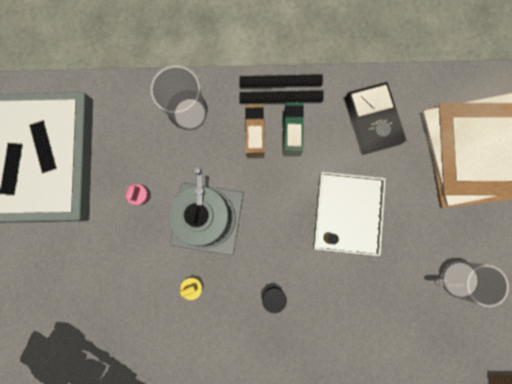

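Run:
```python
from h import *
a=cv2.imread("pics/scene0.png")[180:300,225:345]; b=cv2.imread("pics/top0.png")[155:265,150:260]
a=cv2.resize(a,(400,400),interpolation=2);b=cv2.resize(b,(400,400),interpolation=2)
g=lambda x:(255*(x/255.)**.6).astype('uint8')
cv2.imwrite("pics/crop1.png",g(np.hstack([a,b])))
```

```text
(no output)
```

View pics/crop1.png

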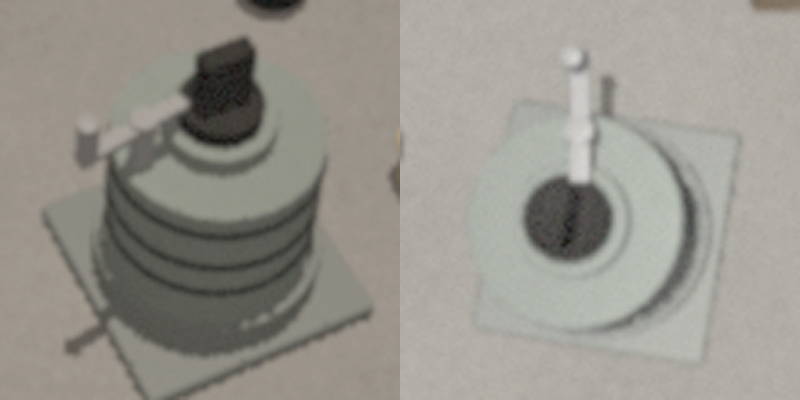

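```bash
cat >> h.py <<'E'
def ray(n,p):
    c=get_calibration(n); d=R.from_euler('xyz',c["attitude"]).apply(np.linalg.inv(c["mtx"])@[p[0],p[1],1]); return c["position"],d
def plane(n,p,z):
    o,d=ray(n,p); return o+d*(z-o[2])/d[2]
def tri(ps,pt):
    o1,d1=ray("scene",ps);o2,d2=ray("top",pt)
    s=np.linalg.lstsq(np.c_[d1,-d2],o2-o1,rcond=None)[0]
    a,b=o1+s[0]*d1,o2+s[1]*d2; return (a+b)/2,np.linalg.norm(a-b)
E
python3 - <<'E'
from h import *
S=lambda u,v:(225+u*.3,180+v*.3)
T=lambda u,v:(150+(u-400)*.275,155+v*.275)
print("post",tri(S(88,120),T(573,57)))
print("tabtop",tri(S(225,50),T(571,213)))
print("flange160",plane("top",T(567,218),160),plane("scene",S(224,112),160))
print("hinge168",plane("top",T(579,132),168)); print("post192",plane("top",T(573,57),192), plane("scene",S(88,120),192))
print("tip",plane("top",T(580,182),167))
print("tab ends200",plane("top",T(576,195),200),plane("top",T(566,245),200))
print("tab scene top",plane("scene",S(196,55),200),plane("scene",S(247,38),200))
for c in((517,100),(742,136),(703,362),(475,325)): print("stand",plane("top",T(*c),5))
print(plane("top",T(577,222),148),"tank top circle centre")
im=cv2.imread("pics/top0.png"); m=(im.min(2)>150).astype('uint8'); m[:,:310]=0;m[:,395:]=0;m[:165]=0;m[265:]=0
c=max(cv2.findContours(m,0,2)[0],key=cv2.contourArea); r=cv2.minAreaRect(c); print(r)
for p in cv2.boxPoints(r): print("tray",plane("top",p,22))
print("cass",plane("top",(330,238),57))
dark=(im.max(2)<60).astype('uint8'); dark[:195]=0;dark[235:]=0;dark[:,:175]=0;dark[:,215:]=0
c=max(cv2.findContours(dark,0,2)[0],key=cv2.contourArea);print("flange ell",cv2.minEnclosingCircle(c))
E
```

```text
post (array([651.614, 151.051, 191.638]), np.float64(1.4211735149808624))
tabtop (array([568.984, 153.731, 192.495]), np.float64(6.970611680751163))
flange160 [571.022 159.208 160.   ] [574.435 168.848 160.   ]
hinge168 [616.029 151.46  168.   ]
post192 [652.108 150.55  192.   ] [651.238 151.739 192.   ]
tip [589.52  151.109 167.   ]
tab ends200 [580.215 147.669 200.   ] [555.188 152.697 200.   ]
tab scene top [584.942 154.533 200.   ] [556.207 160.747 200.   ]
stand [657.713 219.145   5.   ]
stand [631.171  72.322   5.   ]
stand [486.336  99.29    5.   ]
stand [512.378 245.47    5.   ]
[569.448 155.891 148.   ] tank top circle centre
((350.6055908203125, 213.3558807373047), (67.08403015136719, 79.46216583251953), 5.273895740509033)
tray [494.559 -84.803  22.   ]
tray [ 676.612 -108.21    22.   ]
tray [ 659.02  -262.469   22.   ]
tray [ 478.049 -235.536   22.   ]
cass [ 520.982 -116.823   57.   ]
flange ell ((195.64285278320312, 214.64285278320312), 11.660694122314453)
```

Request:
{"api": "arm_command", "payload": {
  "gripper": [0,0,0,0,0],
  "dp": [
    [0,0,0],
    [0,0,0],
    [0,0,0],
    [0,0,0],
    [0,0,0]
  ],
  "twist": [-1,-1,-0.7,0,0]
}}

```text
time: 0.72
tool_pos: [221.6, 475.9, 226.5]
tcp_rot: [-3.141, -0.0, 2.94]
contact_force: [-0.5, 0.2, 0.7]
grip_width: 46.4
finger_force: 0.0
```

```bash
cat >> h.py <<'E'
A=np.array([571.8,159]); psi=-.185
def tk(x,y): return A+[x*np.cos(psi)-y*np.sin(psi), x*np.sin(psi)+y*np.cos(psi)]
def go(x,y,z,o=None):
    o=o or get_obs(); r=R.from_euler('xyz',o["tcp_rot"])
    return r.inv().apply(np.array([x,y,z])-o["tool_pos"])/25
def st():
    o=get_obs(); d=np.array(o["tool_pos"][:2])-A; c,s=np.cos(psi),np.sin(psi)
    print(round(o["time"],2),o["tool_pos"],o["tcp_rot"],"tank xy",np.array([d[0]*c+d[1]*s,-d[0]*s+d[1]*c]),"F",o["contact_force"],"M",o["moment"],"w",round(o["grip_width"],1),round(o["finger_force"],1))
E
python3 -c "
from h import *
st(); print(go(*tk(82,-26),226), go(*tk(82,-26),174))"
```

```text
0.72 [221.553 475.857 226.533] [-3.141 -0.     2.94 ] tank xy [-402.555  247.024] F [-0.5    0.182  0.698] M [ 0.058 -0.015 -0.031] w 46.4 0.0
[-19.559 -10.602   0.022] [-19.559 -10.601   2.102]
```

Request:
{"api": "arm_command", "payload": {
  "gripper": [0,0,0,0,0],
  "dp": [
    [-0.98,-0.53,0],
    [-0.98,-0.53,0],
    [-0.98,-0.53,0],
    [-0.98,-0.53,0],
    [-0.98,-0.53,0]
  ],
  "twist": [0,0,0,0,0]
}}

```text
time: 1.35
tool_pos: [329.1, 386.0, 226.7]
tcp_rot: [3.142, 0.0, 2.941]
contact_force: [-0.3, 0.2, -0.4]
grip_width: 1.0
finger_force: 0.0
```

Request:
{"api": "arm_command", "payload": {
  "gripper": [0,0,0,0,0],
  "dp": [
    [-0.98,-0.53,0],
    [-0.98,-0.53,0],
    [-0.98,-0.53,0],
    [-0.98,-0.53,0],
    [-0.98,-0.53,0]
  ],
  "twist": [0,0,0,0,0]
}}

```text
time: 1.98
tool_pos: [436.0, 296.7, 226.7]
tcp_rot: [3.142, -0.0, 2.94]
contact_force: [1.0, 0.1, -0.1]
grip_width: 0.5
finger_force: 0.0
```

Request:
{"api": "arm_command", "payload": {
  "gripper": [0,0,0,0,0],
  "dp": [
    [-0.98,-0.53,0],
    [-0.98,-0.53,0],
    [-0.98,-0.53,0],
    [-0.98,-0.53,0],
    [-0.98,-0.53,0]
  ],
  "twist": [0,0,0,0,0]
}}

```text
time: 2.6
tool_pos: [542.9, 207.5, 226.6]
tcp_rot: [3.142, -0.0, 2.94]
contact_force: [0.1, 0.7, 0.2]
grip_width: 0.5
finger_force: 0.0
```

Request:
{"api": "arm_command", "payload": {
  "gripper": [0,0,0,0,0],
  "dp": [
    [-0.98,-0.53,0],
    [-0.98,-0.53,0],
    [-0.98,-0.53,0],
    [-0.98,-0.53,0],
    [-0.98,-0.53,0]
  ],
  "twist": [0,0,0,0,0]
}}

```text
time: 3.22
tool_pos: [649.7, 118.2, 226.5]
tcp_rot: [-3.142, -0.0, 2.94]
contact_force: [-0.2, 0.6, 0.4]
grip_width: 0.2
finger_force: 0.0
```

```bash
python3 -c "
from h import *
st(); print(go(*tk(82,-26),174))
a=capture('scene')[150:300,205:355,::-1]; b=capture('top')[130:280,125:275,::-1]
g=lambda x:cv2.resize((255*(x/255.)**.6).astype('uint8'),(400,400),interpolation=2)
cv2.imwrite('pics/c2.png',np.hstack([g(a),g(b)]))"
```

```text
3.23 [649.722 118.184 226.49 ] [-3.142 -0.     2.94 ] tank xy [ 84.1   -25.786] F [-0.163  0.645  0.405] M [-0.033  0.001  0.04 ] w 0.2 0.0
[ 0.083 -0.01   2.1  ]
```

View pics/c2.png

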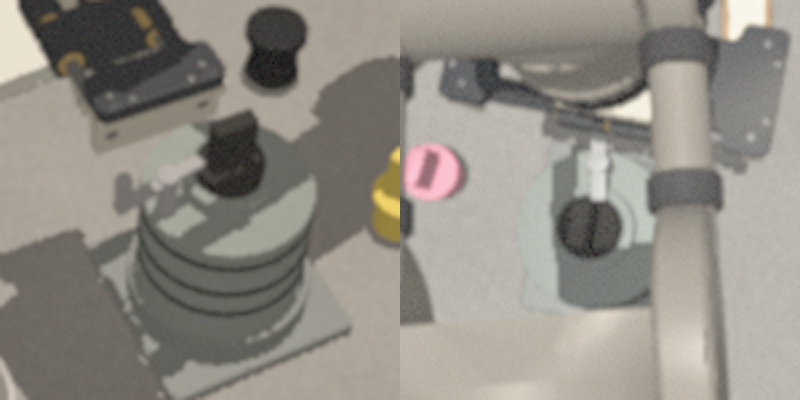

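Request:
{"api": "arm_command", "payload": {
  "gripper": [0,0,0,0,0],
  "dp": [
    [0.08,0,0.7],
    [0,0,0.7],
    [0,0,0.68],
    [0,0,0],
    [0,0,0]
  ],
  "twist": [-0.2,0,0,0,0]
}}

```text
time: 3.95
tool_pos: [647.4, 119.4, 175.4]
tcp_rot: [3.141, 0.001, 2.959]
contact_force: [0.7, -0.2, 1.1]
grip_width: 0.2
finger_force: 0.0
```

Request:
{"api": "arm_command", "payload": {
  "gripper": [0,0,0,0,0],
  "dp": [
    [0.04,0.32,0],
    [0.08,0.4,0],
    [0.14,0.18,0],
    [0.14,0.18,0],
    [0,0,0]
  ],
  "twist": [0,0,0,0,0]
}}

```text
time: 4.58
tool_pos: [641.8, 148.3, 174.8]
tcp_rot: [3.141, -0.0, 2.96]
contact_force: [0.7, 0.0, -0.4]
grip_width: 0.4
finger_force: 0.0
```

Request:
{"api": "arm_command", "payload": {
  "gripper": [0,0,0,0,0],
  "dp": [
    [0.18,0.12,0],
    [0.18,0.12,0],
    [0.12,0.06,0],
    [0.16,0.06,0],
    [0,0,0]
  ],
  "twist": [0,0,0,0,0]
}}

```text
time: 5.2
tool_pos: [627.7, 159.6, 174.7]
tcp_rot: [3.141, -0.001, 2.959]
contact_force: [-0.5, -0.9, 0.5]
grip_width: 0.4
finger_force: 0.3
```

```bash
python3 -c "
from h import *
st()
a=capture('scene')[150:300,205:355,::-1]; b=capture('top')[130:280,125:275,::-1]
g=lambda x:cv2.resize((255*(x/255.)**.6).astype('uint8'),(400,400),interpolation=2)
cv2.imwrite('pics/c3.png',np.hstack([g(a),g(b)]))"
```

```text
5.2 [627.675 159.611 174.749] [ 3.141 -0.001  2.959] tank xy [54.809 10.879] F [-0.47  -0.886  0.526] M [-0.043  0.075 -0.01 ] w 0.4 0.3
```

View pics/c3.png

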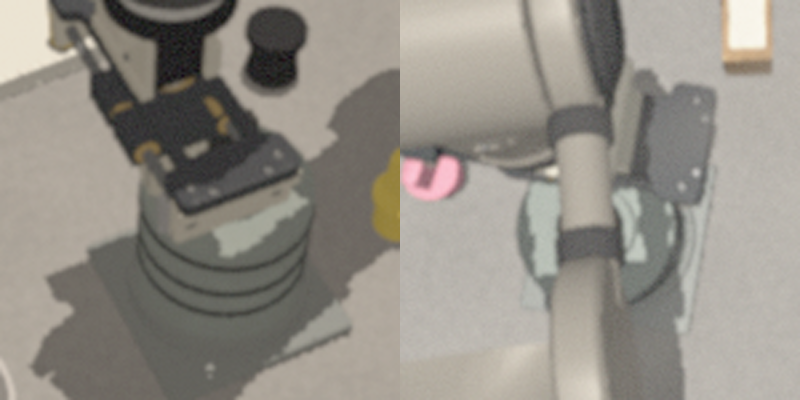

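Request:
{"api": "arm_command", "payload": {
  "gripper": [0,0,0,0,0],
  "dp": [
    [0,-0.1,-0.6],
    [0,0,-0.9],
    [-0.7,-0.7,-0.6],
    [-0.7,-0.7,0],
    [0,0,0]
  ],
  "twist": [0,0,0,0,0]
}}

```text
time: 5.92
tool_pos: [656.6, 114.0, 226.6]
tcp_rot: [-3.141, -0.0, 2.956]
contact_force: [0.6, 0.6, -0.9]
grip_width: 0.5
finger_force: 0.0
```

```bash
python3 -c "
from h import *
st()
a=capture('scene')[180:270,240:330,::-1]; b=capture('top')[165:255,150:240,::-1]
g=lambda x:cv2.resize((255*(x/255.)**.5).astype('uint8'),(400,400),interpolation=2)
cv2.imwrite('pics/c4.png',np.hstack([g(a),g(b)]))"
```

```text
5.92 [656.56 113.96 226.57] [-3.141 -0.     2.956] tank xy [ 91.598 -28.681] F [ 0.645  0.64  -0.907] M [ 0.009  0.022 -0.029] w 0.5 0.0
```

View pics/c4.png

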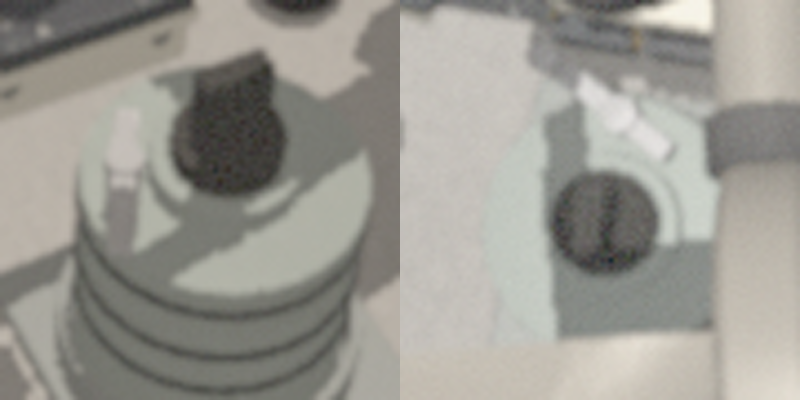

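Run:
```python
from h import *
T=lambda u,v:(150+(u-400)*.225,165+v*.225); S=lambda u,v:(240+u*.225,180+v*.225)
h=plane("top",T(622,112),168);t=plane("top",T(670,155),167);p=plane("top",T(585,85),190)
ps=plane("scene",S(128,112),192); hs=plane("scene",S(125,158),168)
print(h,t,p,ps,hs)
for d in(h-t,p-h,ps-hs,p-t): print(np.arctan2(d[1],d[0])-psi)
print("flange",plane("top",T(605,222),160),plane("scene",S(228,140),160),"tab",plane("scene",S(233,72),200),plane("top",T(606,220),200))
```

```text
[618.138 150.059 168.   ] [599.097 129.418 167.   ] [627.161 162.049 190.   ] [613.323 149.937 192.   ] [615.769 152.567 168.   ]
1.0106983619445975
1.1106933282874352
-2.1350779951694294
1.0455116388504058
flange [571.015 158.821 160.   ] [572.742 164.216 160.   ] tab [572.481 162.568 200.   ] [569.526 151.424 200.   ]
```

Run:
```python
from h import *
def proj(n,p):
    c=get_calibration(n); q=c["mtx"]@R.from_euler('xyz',c["attitude"]).inv().apply(np.array(p)-c["position"]); return q[:2]/q[2]
H=tk(47,0)
print("hinge",(proj("scene",[*H,168])-[240,180])/.225,(proj("top",[*H,168])-[150,165])/.225+[400,0])
for th in(.9,1,1.1,1.2,1.3):
    q=H+36*np.array([np.cos(th+psi),np.sin(th+psi)]);t=H-27*np.array([np.cos(th+psi),np.sin(th+psi)])
    print(th,*[(proj("scene",x)-[240,180])/.225 for x in([*q,192],[*q,167],[*t,167])],"top",*[(proj("top",x)-[150,165])/.225+[400,0] for x in([*q,192],[*t,167])])
```

```text
hinge [117.054 156.976] [621.319 112.334]
0.9 [ 98.694 190.806] [ 97.158 230.674] [131.147 106.997] top [555.985  42.534] [662.551 158.561]
1 [108.223 192.24 ] [106.466 232.096] [124.485 106.029] top [549.811  48.499] [667.025 154.178]
1.1 [117.871 192.912] [115.89  232.764] [117.754 105.575] top [544.25   55.036] [671.043 149.382]
1.2 [127.531 192.816] [125.327 232.668] [111.015 105.641] top [539.358  62.08 ] [674.564 144.22 ]
1.3 [137.099 191.952] [134.675 231.811] [104.334 106.224] top [535.185  69.563] [677.553 138.745]
```

Request:
{"api": "arm_command", "payload": {
  "gripper": [44,44,44,44,44],
  "dp": [
    [0.9,0.28,0],
    [0.92,0.29,0],
    [0.92,0.29,0],
    [0.92,0.29,0],
    [0,0,0]
  ],
  "twist": [0,0,0,0,0]
}}

```text
time: 6.65
tool_pos: [569.5, 162.3, 227.3]
tcp_rot: [3.141, -0.001, 2.961]
contact_force: [-0.6, -0.7, 1.1]
grip_width: 42.7
finger_force: 0.0
```

```bash
python3 -c "
from h import *
st(); print(go(*tk(0,0),169))"
```

```text
6.65 [569.506 162.338 227.313] [ 3.141 -0.001  2.961] tank xy [-2.869  2.859] F [-0.582 -0.717  1.095] M [-0.058  0.017  0.07 ] w 42.7 0.0
[-0.116 -0.115  2.332]
```

Request:
{"api": "arm_command", "payload": {
  "gripper": [44,44,44,44,44],
  "dp": [
    [-0.1,-0.1,0.5],
    [0,0,0.7],
    [0,0,0.7],
    [0,0,0.4],
    [0,0,0]
  ],
  "twist": [0,0,0,0,0]
}}

```text
time: 7.28
tool_pos: [572.9, 157.6, 168.4]
tcp_rot: [-3.141, -0.002, 2.958]
contact_force: [-0.3, 0.0, 0.0]
grip_width: 43.5
finger_force: 0.0
```

```bash
python3 -c "
from h import *
st(); print(go(*tk(0,0),169))"
```

```text
7.28 [572.904 157.628 168.42 ] [-3.141 -0.002  2.958] tank xy [ 1.338 -1.145] F [-0.314  0.048  0.025] M [0.029 0.03  0.047] w 43.5 0.0
[ 0.053  0.046 -0.023]
```

Request:
{"api": "arm_command", "payload": {
  "gripper": [34,24,18,10,10],
  "dp": [
    [0.04,0.04,0],
    [0,0,0],
    [0,0,0],
    [0,0,0],
    [0,0,0]
  ],
  "twist": [0,0,0,0,0]
}}

```text
time: 7.9
tool_pos: [572.6, 159.8, 170.2]
tcp_rot: [3.14, 0.001, 2.959]
contact_force: [0.1, 2.7, 1.8]
grip_width: 13.8
finger_force: 30.0
```

```bash
python3 -c "
from h import *
st()"
```

```text
7.9 [572.616 159.781 170.173] [3.14  0.001 2.959] tank xy [0.658 0.918] F [0.139 2.731 1.753] M [ 0.539 -0.156 -0.103] w 13.8 30.0
```

Request:
{"api": "arm_command", "payload": {
  "gripper": [10,10,10,10,10],
  "dp": [
    [0.08,0.02,0],
    [0.08,0.02,0],
    [0.08,0,0],
    [0.08,0,0],
    [0.06,0,0]
  ],
  "twist": [0,0,0,0,0]
}}

```text
time: 8.52
tool_pos: [566.2, 161.3, 170.7]
tcp_rot: [3.141, 0.008, 2.959]
contact_force: [10.9, -0.0, -2.2]
grip_width: 13.6
finger_force: 30.0
```

```bash
python3 -c "
from h import *
st()
a=capture('scene')[170:300,220:350,::-1]; b=capture('top')[165:255,150:240,::-1]
g=lambda x:cv2.resize((255*(x/255.)**.5).astype('uint8'),(400,400),interpolation=2)
cv2.imwrite('pics/c5.png',np.hstack([g(a),g(b)]));st()"
```

```text
8.53 [566.193 161.261 170.681] [3.141 0.008 2.959] tank xy [-5.927  1.191] F [10.908 -0.019 -2.19 ] M [-0.064 -2.146  0.08 ] w 13.6 30.0
8.62 [566.058 161.334 170.69 ] [3.141 0.008 2.959] tank xy [-6.073  1.238] F [ 9.247 -1.123 -1.041] M [-0.108 -1.973  0.148] w 14.0 30.0
```

View pics/c5.png

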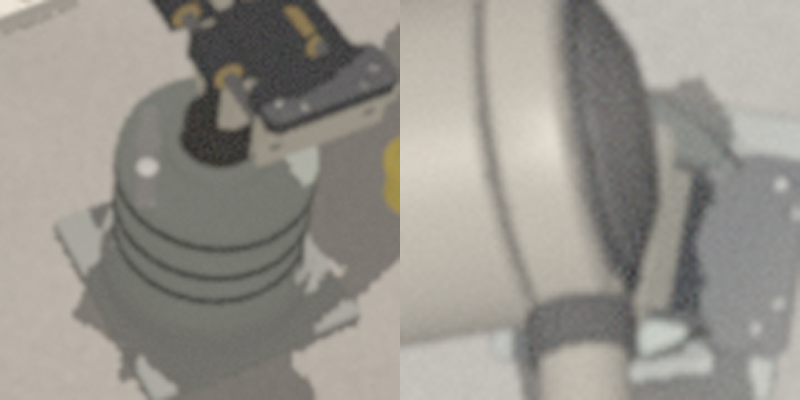

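Request:
{"api": "arm_command", "payload": {
  "gripper": [10,10,10,10,10],
  "dp": [
    [-0.2,0,-0.03],
    [-0.2,0,-0.03],
    [-0.2,0,-0.02],
    [-0.2,0,-0.02],
    [-0.1,0,0]
  ],
  "twist": [0,0,0,0,0]
}}

```text
time: 9.25
tool_pos: [580.5, 158.7, 170.0]
tcp_rot: [-3.14, -0.013, 2.959]
contact_force: [-10.9, 6.0, -2.3]
grip_width: 14.1
finger_force: 30.0
```

```bash
python3 -c "
from h import *
st()"
```

```text
9.25 [580.457 158.747 169.97 ] [-3.14  -0.013  2.959] tank xy [8.556 1.344] F [-10.854   6.032  -2.298] M [ 1.079  2.069 -0.081] w 14.1 30.0
```

Request:
{"api": "arm_command", "payload": {
  "gripper": [10,10,10,10,10],
  "dp": [
    [0.24,0.02,-0.04],
    [0.24,0.02,-0.04],
    [0.24,0,-0.04],
    [0.24,0,-0.04],
    [0.12,0,0]
  ],
  "twist": [0,0,0,0,0]
}}

```text
time: 9.88
tool_pos: [561.0, 162.7, 176.3]
tcp_rot: [-3.141, 0.006, 2.959]
contact_force: [8.7, -1.9, -7.5]
grip_width: 13.9
finger_force: 30.0
```

```bash
python3 -c "
from h import *
st()"
```

```text
9.88 [560.98  162.713 176.311] [-3.141  0.006  2.959] tank xy [-11.318   1.659] F [ 8.725 -1.89  -7.486] M [-0.351 -2.022  0.084] w 13.9 30.0
```

Request:
{"api": "arm_command", "payload": {
  "gripper": [10,10,10,10,10],
  "dp": [
    [-0.24,0,-0.03],
    [-0.24,0,-0.03],
    [-0.24,0,-0.03],
    [-0.24,0,-0.03],
    [-0.16,0,0]
  ],
  "twist": [0,0,0,0,0]
}}

```text
time: 10.5
tool_pos: [582.4, 158.9, 177.4]
tcp_rot: [-3.139, -0.011, 2.959]
contact_force: [-9.8, 2.2, -2.6]
grip_width: 14.1
finger_force: 30.0
```

```bash
python3 -c "
from h import *
st()"
```

```text
10.5 [582.386 158.912 177.367] [-3.139 -0.011  2.959] tank xy [10.422  1.861] F [-9.763  2.162 -2.573] M [ 0.347  2.005 -0.   ] w 14.1 30.0
```

Request:
{"api": "arm_command", "payload": {
  "gripper": [10,10,10,10,10],
  "dp": [
    [0.23,0,-0.03],
    [0.23,0,-0.03],
    [0.23,0,-0.03],
    [0.23,0,-0.03],
    [0.12,0,0]
  ],
  "twist": [0,0,0,0,0]
}}

```text
time: 11.12
tool_pos: [563.1, 162.7, 183.1]
tcp_rot: [3.141, 0.007, 2.959]
contact_force: [9.2, -1.7, -5.8]
grip_width: 13.9
finger_force: 30.0
```

Request:
{"api": "arm_command", "payload": {
  "gripper": [10,10,10,10,10],
  "dp": [
    [-0.24,0,-0.03],
    [-0.24,0,-0.03],
    [-0.24,0,-0.03],
    [-0.24,0,-0.03],
    [-0.14,0,0]
  ],
  "twist": [0,0,0,0,0]
}}

```text
time: 11.75
tool_pos: [584.3, 158.9, 183.8]
tcp_rot: [-3.14, -0.01, 2.959]
contact_force: [-10.4, 1.3, -5.2]
grip_width: 14.0
finger_force: 30.0
```

```bash
python3 -c "
from h import *
st()"
```

```text
11.75 [584.33  158.853 183.77 ] [-3.14  -0.01   2.959] tank xy [12.343  2.16 ] F [-10.45    1.274  -5.191] M [0.275 1.894 0.058] w 14.0 30.0
```

Request:
{"api": "arm_command", "payload": {
  "gripper": [10,10,10,10,10],
  "dp": [
    [0.23,0,-0.04],
    [0.23,0,-0.04],
    [0.23,0,-0.03],
    [0.23,0,-0.03],
    [0.12,0,0]
  ],
  "twist": [0,0,0,0,0]
}}

```text
time: 12.38
tool_pos: [564.9, 162.6, 191.3]
tcp_rot: [3.14, 0.009, 2.959]
contact_force: [6.4, -2.8, 1.1]
grip_width: 14.0
finger_force: 30.0
```

Request:
{"api": "arm_command", "payload": {
  "gripper": [10,10,10,10,10],
  "dp": [
    [-0.23,0,-0.03],
    [-0.23,0,-0.03],
    [-0.06,0,-0.03],
    [0,0,-0.03],
    [0,0,-0.03]
  ],
  "twist": [0,0,0,0,0]
}}

```text
time: 13.0
tool_pos: [575.2, 161.0, 193.0]
tcp_rot: [3.141, 0.001, 2.959]
contact_force: [0.3, 0.1, 0.8]
grip_width: 14.3
finger_force: 30.0
```

```bash
python3 -c "
from h import *
st()
cv2.imwrite('pics/c6.png',cv2.resize(capture('scene')[150:300,220:370,::-1],(600,600),interpolation=2))"
```

```text
13.0 [575.215 161.007 192.983] [3.141 0.001 2.959] tank xy [2.987 2.601] F [0.285 0.147 0.822] M [0.016 0.047 0.041] w 14.3 30.0
```

Request:
{"api": "arm_command", "payload": {
  "gripper": [10,10,10,10,10],
  "dp": [
    [0.06,0,-0.2],
    [0,0,-0.5],
    [0,0,-0.6],
    [0,0,-0.7],
    [0,0,-0.6]
  ],
  "twist": [0,0,0,0,0]
}}

```text
time: 13.68
tool_pos: [573.9, 161.1, 259.3]
tcp_rot: [3.141, 0.002, 2.959]
contact_force: [0.3, -0.2, -0.7]
grip_width: 13.7
finger_force: 30.0
```

```bash
python3 -c "
from h import *
st(); print(go(595,-185,257))
cv2.imwrite('pics/c7.png',cv2.resize((255*(capture('scene')[130:290,200:360,::-1]/255.)**.6),(600,600),interpolation=2))"
```

```text
13.68 [573.881 161.07  259.293] [3.141 0.002 2.959] tank xy [1.664 2.418] F [ 0.339 -0.164 -0.662] M [ 0.061  0.04  -0.011] w 13.7 30.0
[ -3.346 -13.459   0.089][ WARN:0@0.462] global loadsave.cpp:1063 imwrite_ Unsupported depth image for selected encoder is fallbacked to CV_8U.
```

View pics/c7.png

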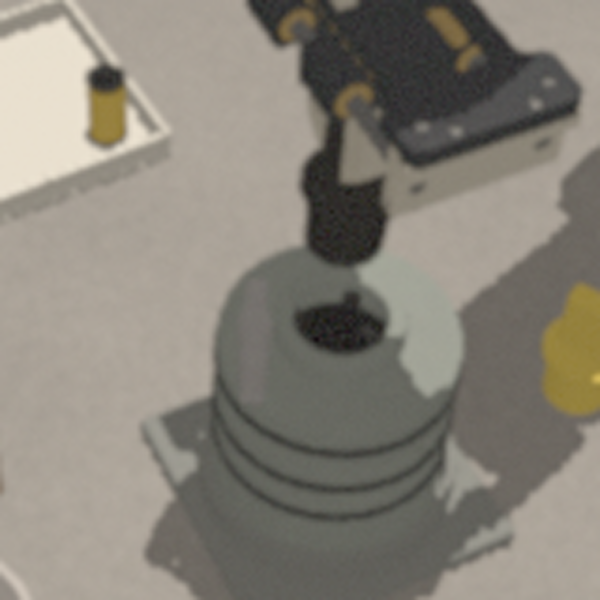

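Request:
{"api": "arm_command", "payload": {
  "gripper": [10,10,10,10,10],
  "dp": [
    [-0.1,-0.5,0],
    [-0.2,-0.8,0],
    [-0.2,-0.9,0],
    [-0.2,-0.9,0],
    [-0.2,-0.9,0]
  ],
  "twist": [0,0,0,0,0]
}}

```text
time: 14.35
tool_pos: [577.1, 56.3, 256.6]
tcp_rot: [-3.141, -0.002, 2.958]
contact_force: [0.6, -0.0, -0.0]
grip_width: 13.7
finger_force: 30.0
```

Request:
{"api": "arm_command", "payload": {
  "gripper": [10,10,10,10,10],
  "dp": [
    [-0.22,-0.9,0],
    [-0.22,-0.9,0],
    [-0.22,-0.9,0],
    [-0.22,-0.9,0],
    [-0.22,-0.9,0]
  ],
  "twist": [0,0,0,0,0]
}}

```text
time: 14.98
tool_pos: [583.4, -59.3, 256.7]
tcp_rot: [-3.141, -0.002, 2.958]
contact_force: [0.2, 0.2, -0.4]
grip_width: 13.3
finger_force: 30.0
```

Request:
{"api": "arm_command", "payload": {
  "gripper": [10,10,10,10,10],
  "dp": [
    [-0.3,-0.9,0],
    [-0.3,-0.9,0],
    [-0.3,-0.9,0],
    [-0.3,-0.9,0],
    [-0.1,-0.8,0]
  ],
  "twist": [0,0,0,0,0]
}}

```text
time: 15.6
tool_pos: [596.2, -172.7, 257.2]
tcp_rot: [3.141, -0.0, 2.959]
contact_force: [-0.3, 0.6, -1.0]
grip_width: 13.9
finger_force: 30.0
```

Request:
{"api": "arm_command", "payload": {
  "gripper": [10,10,10,10,10],
  "dp": [
    [0,-0.6,0.5],
    [0,-0.3,0.9],
    [0,0,1],
    [0,0,1],
    [0,0,0.8]
  ],
  "twist": [0,0,0,0,0]
}}

```text
time: 16.23
tool_pos: [591.1, -193.0, 150.5]
tcp_rot: [3.141, -0.002, 2.959]
contact_force: [0.6, -0.4, -0.7]
grip_width: 14.0
finger_force: 30.0
```

```bash
python3 -c "
from h import *
st(); print(go(595,-185,52))
g=lambda x:(255*(x/255.)**.6).astype('uint8')
cv2.imwrite('pics/c8.png',cv2.resize(g(capture('scene')[90:230,130:290,::-1]),(640,560),interpolation=2))"
```

```text
16.23 [ 591.137 -192.986  150.476] [ 3.141 -0.002  2.959] tank xy [  83.753 -342.423] F [ 0.591 -0.421 -0.703] M [ 0.057 -0.039 -0.028] w 14.0 30.0
[-0.102  0.339  3.939]
```

View pics/c8.png

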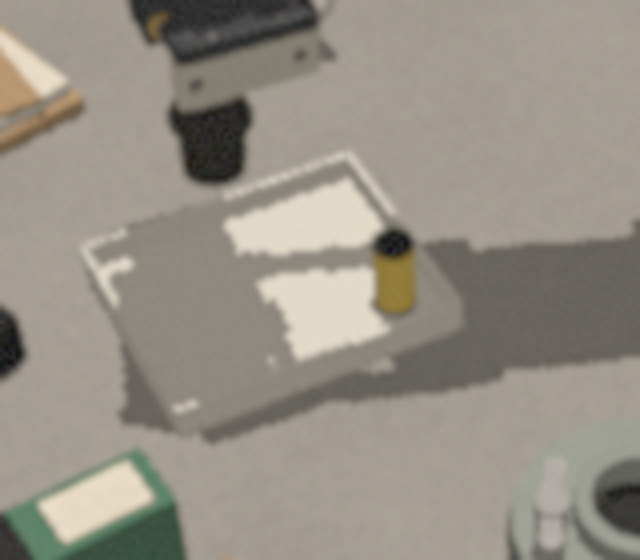

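Request:
{"api": "arm_command", "payload": {
  "gripper": [10,10,10,10,10],
  "dp": [
    [-0.1,0.2,0.8],
    [0,0,0.9],
    [0,0,0.9],
    [0,0,0.7],
    [0,0,0.2]
  ],
  "twist": [0,0,0,0,0]
}}

```text
time: 16.9
tool_pos: [594.7, -188.5, 63.8]
tcp_rot: [3.141, -0.002, 2.959]
contact_force: [0.3, -0.8, -0.3]
grip_width: 13.7
finger_force: 30.0
```

Request:
{"api": "arm_command", "payload": {
  "gripper": [10,10,10,10,10],
  "dp": [
    [0,0,0.06],
    [0,0,0.06],
    [0,0,0.06],
    [0,0,0.06],
    [0,0,0]
  ],
  "twist": [0,0,0,0,0]
}}

```text
time: 17.52
tool_pos: [595.3, -188.7, 58.9]
tcp_rot: [3.141, -0.0, 2.959]
contact_force: [-0.0, -0.5, -1.0]
grip_width: 13.7
finger_force: 30.0
```

```bash
python3 -c "
from h import *
st()"
```

```text
17.52 [ 595.329 -188.688   58.937] [ 3.141 -0.     2.959] tank xy [  87.084 -337.427] F [-0.005 -0.469 -0.967] M [ 0.001 -0.001  0.034] w 13.7 30.0
```

Request:
{"api": "arm_command", "payload": {
  "gripper": [10,10,10,10,10],
  "dp": [
    [0,0,0.05],
    [0,0,0.05],
    [0,0,0.05],
    [0,0,0.05],
    [0,0,0]
  ],
  "twist": [0,0,0,0,0]
}}

```text
time: 18.15
tool_pos: [596.8, -189.1, 56.8]
tcp_rot: [-3.141, 0.004, 2.959]
contact_force: [-1.4, 1.5, 14.5]
grip_width: 13.9
finger_force: 30.0
```

Request:
{"api": "arm_command", "payload": {
  "gripper": [10,10,10,10,10],
  "dp": [
    [0,0,0.04],
    [0,0,0.03],
    [0,0,0],
    [0,0,0],
    [0,0,0]
  ],
  "twist": [0,0,0,0,0]
}}

```text
time: 18.77
tool_pos: [597.9, -189.4, 56.3]
tcp_rot: [-3.141, 0.007, 2.959]
contact_force: [-0.3, 2.2, 19.2]
grip_width: 13.6
finger_force: 30.0
```

Request:
{"api": "arm_command", "payload": {
  "gripper": [10,10,16,20,26],
  "dp": [
    [0,0,-0.1],
    [0,0,0],
    [0,0,0],
    [0,0,0],
    [0,0,0]
  ],
  "twist": [0,0,0,0,0]
}}

```text
time: 19.4
tool_pos: [595.0, -188.6, 54.2]
tcp_rot: [3.141, -0.001, 2.959]
contact_force: [0.2, -0.7, -0.4]
grip_width: 24.4
finger_force: 0.0
```

Request:
{"api": "arm_command", "payload": {
  "gripper": [36,44,44,44,44],
  "dp": [
    [0,0,0],
    [0,0,0],
    [0,0,-0.5],
    [0,0,-0.8],
    [0,0,-0.9]
  ],
  "twist": [0,0,0,0,0]
}}

```text
time: 20.02
tool_pos: [595.4, -188.8, 111.0]
tcp_rot: [-3.142, 0.0, 2.959]
contact_force: [-0.2, -0.4, 0.1]
grip_width: 44.3
finger_force: 0.0
```

Request:
{"api": "arm_command", "payload": {
  "gripper": [44,44,44,44,44],
  "dp": [
    [0,0,-1],
    [0,0,-1],
    [0,0,-1],
    [0,0,-1],
    [0,0,0]
  ],
  "twist": [0,0,0,0,0]
}}

```text
time: 20.65
tool_pos: [596.4, -189.2, 212.6]
tcp_rot: [-3.14, 0.005, 2.959]
contact_force: [-0.4, -0.1, -0.2]
grip_width: 43.9
finger_force: 0.0
```

```bash
python3 -c "
from h import *
st()
g=lambda x:(255*(x/255.)**.5).astype('uint8')
cv2.imwrite('pics/c9.png',cv2.resize(g(capture('scene')[110:260,140:340,::-1]),(800,600),interpolation=2))"
```

```text
20.65 [ 596.378 -189.2    212.611] [-3.14   0.005  2.959] tank xy [  88.209 -337.737] F [-0.445 -0.066 -0.219] M [ 0.067  0.015 -0.034] w 43.9 0.0
```

View pics/c9.png

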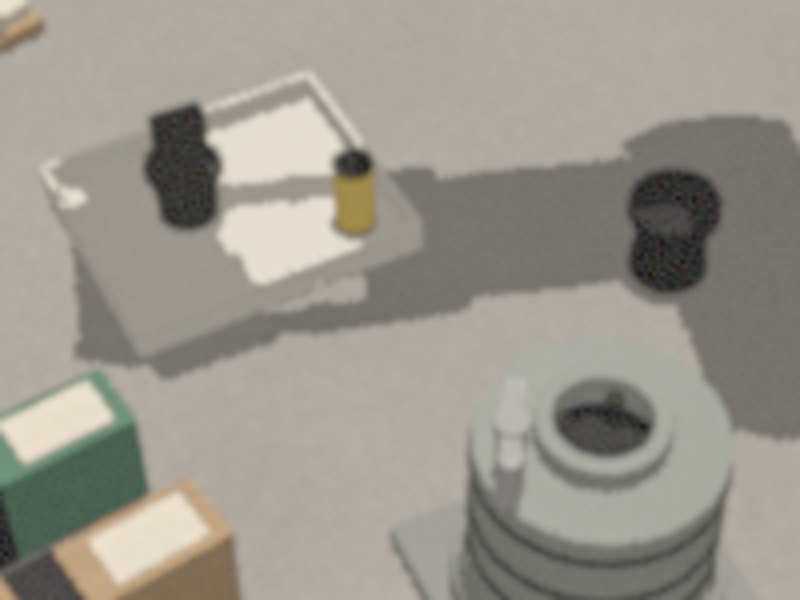

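The picture shows the stopper standing upright in the tray, with its base at about (188,215) and its tab top at (178,110). The cassette is untouched at (355,195), the keeper is swung aside at (512,420), and the tank is down. I'm handing the job in.

```bash
python3 -c "
from h import *
print(close_job())"
```

```text
the job is handed in; nothing more can be done
None
```

The job is handed in at about 21 s of the 67 s allowed: keeper swung aside to about 1.05 rad, stopper rocked out and standing upright in the tray with the tank down and the cassette and cartons unmoved; the hand-in returned no verdict, so this rests on the final picture and force readings.

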